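Load the bottle carousel and index it one click

ROBOT

A 7-joint arm with a two-finger parallel gripper is mounted at the origin on a cart in front of the work surface, level with it; the furniture and walls round the work are solid. World frame = base frame: x ahead of the robot, y to its left, z up, the work surface at z = 0. Lengths are in m, angles in rad, forces in N, time in s.
With the tool pointing down it reaches from about 0.4 to 0.85 m from the base axis. Payload 4.4 kg.
Tool frame: the origin (TCP) lies midway between the tips of the shut fingers; the grasp point (between the pads) lies 19 mm behind it; z points along the fingers, y is the line along which they close (so a half turn about z gives the same grasp; the last joint's range is limited). The gripper opens to 94 mm and grips with 3 to 60 N. Pads are 16 mm wide; open, the fingers measure 119 mm over their backs; the gripper's body (75 mm by 177 mm) begins 78 mm behind the grasp point.
Start: joints at [-1.175, 0.628, 0.038, 1.517, -0.027, 0.996, -0.02], TCP at [0.29, 0.582, 0.205] pointing down, gripper open.
Joint ranges: [-3.06, 3.06], [-0.37, 2.12], [-1.25, 1.32], [0.18, 2.47], [-1.1, 4.24], [0.23, 1.98], [-2.94, 2.94]. Speed limits (rad/s): [2.57, 2.57, 3.14, 3.14, 3.14, 3.14, 3.14].

INTERFACE

Orientations are given as a 3x3 rotation matrix whose columns are the frame's x, y, z axes.
In Python, from station import arm gives the robot as it stands.
- The arm moves only by the shell command python3 -m pendant 'ROWS' [OPENING] [FORCE]. ROWS is JSON, a list of rows, each a list of 2 entries, a list of its own where there are three numbers: the shift along the tool's x, y, z in cm, then the turn about the tool's z in rad. In form: [[[x, y, z], spin], ...]. A call has 1 to 8 rows; each row is the pose to reach, as a shift and turn from the pose commanded when the call began, along the tool's axes at that moment; what a row does not reach only later rows make up. A row lasts 1/8 s, in which the tool goes at most 62.5 mm and 10.7 degrees, less where a joint would pass 70% of its speed; a pose out of reach is approached as far as the arm can. A call with a gripper value outside its range is refused whole. OPENING is the opening, from 0 (shut) to 1 (fully open), set as the call begins (- or left out, the last holds). The fingers move at their own pace and stop on an object; FORCE is the grip in N (left out, the last holds). Time passes only in rows, so rows that repeat a pose let the fingers close. It gives the time, the measured TCP pose, the force, the opening and the grip force at its end, in the units of the state.
- arm.state(): the state, without advancing time (a new reading comes with each control period).
- arm.snapshot(name): name is "side" or "top"; returns a dict with "img" (480x640x3 uint8, red, green, blue), "z_map" (480x640 float32, m along the optical axis (not along the pixel's ray), 0 where there is no reading), "fx", "fy", "cx", "cy" (pixels), "camera_from_world" (4x4, takes a point from world to camera coordinates). Camera axes: x right, y up, looking along -z (the intrinsics and any distortion apply to the point x, -y, -z); pixel columns grow to the right and rows downward; lengths in m; the calibration is good to about 2 mm. A picture is of the moment at which its call begins.
- arm.close_job(): hands the job in; it is judged then, once.
Trained networks look in a picture, given as the dict that the camera call returned (one of the last four; its "shot" number tells which), for a name from the list of things; names that differ only in an ending like _2 or _b are one class to them, and where a whole thing is asked for, a point or a joint stands for the part that bears it (a point fixed in the world has none). Each returns a list of dicts, best first, with "conf" (0 to 1); they miss things now and then, are a little off and sometimes report something else, mostly with a low value. They report only what shows in the picture. A call takes as long as a camera call. They do not tell look-alikes from the thing itself.
- arm.recognise(picture, target): "at" ([column, row] in pixels, amid what is visible of it).
The state is a dict: "clock": time; "joint_positions": joint angles; "dq": joint speeds; "joint_efforts": joint torques, N m; "tool_pos": TCP position; "eef_rot": TCP orientation; "ft_force": force on the tool from outside, world axes, zero at the start; "wrist_torque": the same for the moment, N m; "width": opening from 0.0 (shut) to 1.0 (fully open); "grasp_force": force on a finger pad.
Only numpy, scipy, OpenCV 4.12 (cv2) and the standard library are available. Lean on these libraries where they do the work, as an engineer would, in place of code of your own. Each camera call takes 0.05 s, during which the arm holds its last target. There are 200 camera calls.

TASK

Stand the green-labelled bottle upright in the empty pocket at the yellow loading pointer of the bottle carousel, lowering it right to the bottom rather than dropping it. Then turn the wheel one click counter-clockwise (seen from above, as its red arrow shows), never backward and never past that click, so that it rests in the click with all three bottles still seated. Leave the two other bottles on the bench where they stand.

Things in the scene. Friction and masses are not known exactly. Their poses are not given: they have to be found in the camera images.
- bottle_mid (a point): The bottle to load: white bottle with a green label and dark cap, round, 44 mm in diameter and 118 mm tall, about 120 g, standing loose (gripped at any height, cap and shoulder included, it is 44 mm wide) and upright on the bench. The point is at its centre, 59 mm above its underside; z runs up its axis.
- load_pocket (a point): Centre of the inner floor of the empty pocket that stands at the yellow loading pointer at the start (it turns with the wheel). The pocket is an open-topped grey cup, 50 mm inner diameter, with a lip that flares to 56 mm over the top 6 mm, rim 40 mm above this floor point and 64 mm across outside; floor 32 mm above the bench. A seated bottle's underside is on this point. z is up; -x points outward from the hub.
- grip_bar (a point): Centre of the black grip bar on the central post of the wheel, on the wheel's vertical axis, 183 mm above the bench. The bar is 60 mm long along this frame's y, 14 mm thick along its x and 34 mm high (its top 200 mm above the bench); it is fixed to the wheel and the frame turns with it. The post below is 18 mm in diameter. The six pockets lie on a circle of 100 mm radius around this axis, 60 degrees apart; the wheel is 262 mm across.
- wheel (a joint): Angle of the carousel wheel, rad: 0 at the start (in a click), growing counter-clockwise seen from above. Clicks every 60 degrees (1.047 rad): the detent pulls the wheel to the nearest click with up to about 0.16 N m and turning is damped (0.25 N m per rad/s; jerky turning rocks the bottles), so that released more than half-way it runs on into the next one by itself. No end stop or ratchet in reach: it can be turned too far or backward.
- carousel: Fixed grey base of the carousel, origin on the bench under the wheel's axis; its -x axis points to the loading pointer, a low tongue with a yellow chevron that ends 175 mm from the axis (10 mm high). z up.
- loaded_b_mid (a point): Black bottle already loaded, 44 mm in diameter, 115 mm tall, loose in its pocket, next counter-clockwise from the loading pocket. The point is its centre, half-way up.
- loaded_c_mid (a point): Spray can with white cap and dark label already loaded, 45 mm in diameter, 128 mm tall, loose in the pocket second counter-clockwise from the loading pocket. The point is its centre, half-way up.
- pocket_b (a point): Centre of the inner floor of the black bottle's pocket; turns with the wheel.
- pocket_c (a point): Centre of the inner floor of the spray can's pocket; turns with the wheel.
- lotion_mid (a point): Bystander: white bottle with a blue label, 38 x 52 mm, 122 mm tall, standing loose on the bench. The point is its centre, half-way up.
- applicator_mid (a point): Bystander: slim all-white applicator bottle, 32 mm in diameter, 128 mm tall, standing loose on the bench. The point is its centre, half-way up.
Not all that is in view belongs to the job. What is shaped like the part that bears bottle_mid but orange or turquoise is not meant.

How it is judged:
By the outcome, as a careful person would: the job done as asked, in the order asked, and still so for the second after the job is handed in, with the robot touching nothing.
It also fails if it takes over 64 s, if anything falls off the work surface, if the arm or the gripper's body presses on something with over 40 N, if the wrist force passes 120 N, or if a joint passes its speed limit or range.

## Working session

There is one attempt and no reset: what is moved stays moved. The work goes in short steps, Python scripts to look and compute and a shell command to move; the robot and the scene stay as the last step left them, time stands still between calls to the robot, and variables do not carry over. Pictures are saved under pics/ and viewed, at most 10 in all, crops included, and the job is handed in when it is done.

```bash
mkdir -p pics; cat > h.py <<'E'
import numpy as np, cv2
from station import arm
def snap(n,f=None):
    p=arm.snapshot(n)
    if f: cv2.imwrite('pics/'+f,p['img'][:,:,::-1])
    return p
def cloud(p):
    z=p['z_map']; v,u=np.mgrid[:480,:640]
    P=np.stack([(u-p['cx'])/p['fx']*z,-(v-p['cy'])/p['fy']*z,-z,np.ones_like(z)],-1)
    W=P@np.linalg.inv(p['camera_from_world']).T
    W=W[...,:3]; W[z==0]=np.nan
    return W
E
python3 - <<'E'
from h import *
np.set_printoptions(precision=3,suppress=True)
s=arm.state(); print(s['clock'],s['tool_pos'],s['eef_rot'],s['width'])
for n in('top','side'):
    p=snap(n,n+'0.png'); W=cloud(p)
    print(n,[k for k in p if k not in('img','z_map')], np.linalg.inv(p['camera_from_world'])[:3,3])
    for t in('bottle_mid','load_pocket','grip_bar','carousel','loaded_b_mid','loaded_c_mid','lotion_mid','applicator_mid'):
        for d in arm.recognise(p,t)[:4]:
            c,r=map(int,np.round(d['at'])); print(t,d['conf'],c,r,W[min(r,479),min(c,639)])
E
```

```text
0.0 [0.289 0.581 0.205] [[-0.895  0.446 -0.001]
 [ 0.446  0.895 -0.002]
 [-0.    -0.002 -1.   ]] 1.002269499965378
top ['fx', 'fy', 'cx', 'cy', 'camera_from_world', 'shot'] [0.062 0.055 1.379]
bottle_mid 0.83 146 252 [0.484 0.558 0.083]
bottle_mid 0.71 263 282 [0.426 0.227 0.093]
bottle_mid 0.44 380 256 [ 0.546 -0.085  0.044]
load_pocket 0.56 381 251 [ 0.556 -0.086  0.06 ]
grip_bar 0.91 380 256 [ 0.546 -0.085  0.044]
carousel 0.98 380 257 [ 0.544 -0.086  0.041]
carousel 0.49 456 303 [ 0.42  -0.287  0.083]
loaded_b_mid 0.87 414 270 [ 0.484 -0.166  0.132]
loaded_c_mid 0.88 424 237 [ 0.572 -0.187  0.15 ]
loaded_c_mid 0.19 379 252 [ 0.558 -0.082  0.044]
lotion_mid 0.86 460 304 [ 0.416 -0.296  0.089]
lotion_mid 0.48 262 281 [0.425 0.228 0.105]
applicator_mid 0.55 484 251 [ 0.573 -0.365  0.084]
side ['fx', 'fy', 'cx', 'cy', 'camera_from_world', 'shot'] [ 0.483 -0.891  0.985]
bottle_mid 0.8 268 206 [0.417 0.343 0.082]
bottle_mid 0.79 289 176 [0.491 0.546 0.057]
bottle_mid 0.61 345 326 [ 0.589 -0.208  0.136]
bottle_mid 0.55 274 234 [0.432 0.218 0.068]
load_pocket 0.95 325 316 [ 0.553 -0.098  0.047]
grip_bar 0.93 325 316 [ 0.553 -0.098  0.047]
carousel 0.9 327 316 [ 0.558 -0.105  0.054]
loaded_b_mid 0.66 304 326 [ 0.497 -0.178  0.113]
loaded_c_mid 0.78 346 326 [ 0.591 -0.209  0.138]
lotion_mid 0.91 278 386 [ 0.431 -0.314  0.088]
applicator_mid 0.96 354 406 [ 0.585 -0.377  0.089]
applicator_mid 0.31 326 318 [ 0.556 -0.098  0.04 ]
```

View pics/top0.png

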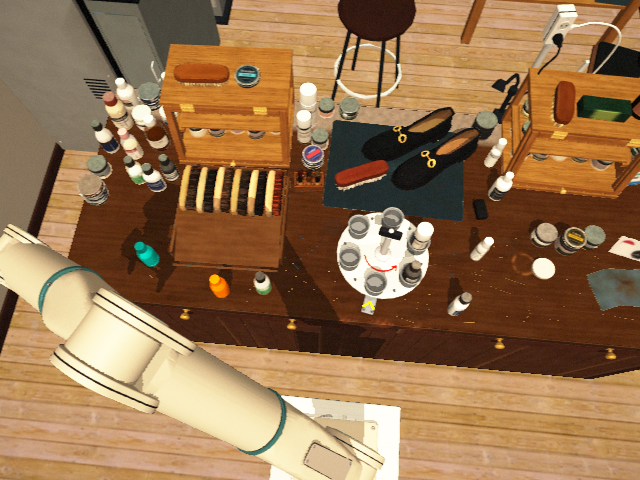

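View pics/side0.png

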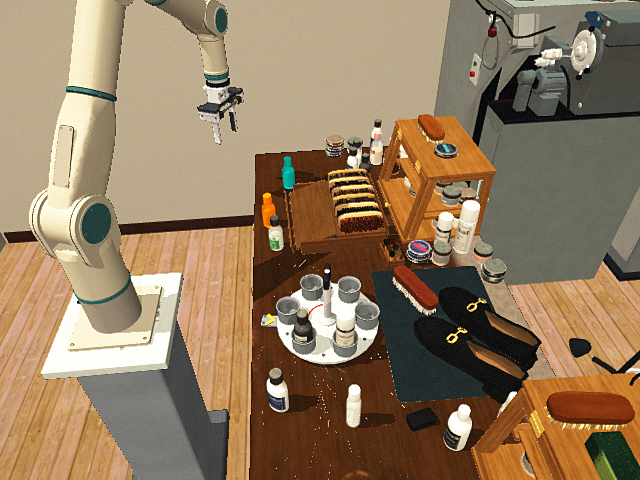

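The top view shows the green-label bottle at (262,283), with orange at (219,286) and turquoise at (147,254). The yellow pointer is at (369,305), with the empty loading pocket at (375,284). The grip bar is at (390,234), the black bottle at (411,272) and the spray can at (422,236). The side view agrees: bottle (276,233), load pocket (287,308), bar (327,275).

```bash
cat > fit.py <<'E'
from h import *
from scipy.optimize import least_squares
np.set_printoptions(precision=4,suppress=True)
def circ(P,r=None):
    f=lambda q: np.hypot(P[:,0]-q[0],P[:,1]-q[1])-(q[2] if r is None else r)
    x0=list(P[:,:2].mean(0))+([0.025] if r is None else [])
    return least_squares(f,x0,loss='soft_l1',f_scale=.002).x
def near(W,c,r,z0,z1):
    P=W.reshape(-1,3); m=(np.hypot(P[:,0]-c[0],P[:,1]-c[1])<r)&(P[:,2]>z0)&(P[:,2]<z1); return P[m]
E
python3 - <<'E'
from fit import *
C={n:cloud(snap(n)) for n in('top','side')}
for n,W in C.items():
    print(n)
    b=near(W,(.43,.22),.05,.02,.08); print('bottle body',len(b),circ(b,.022),circ(b))
    b=near(W,(.43,.22),.05,.105,.13); print(' cap',len(b),b.mean(0),b[:,2].max())
    g=near(W,(.56,-.1),.06,.168,.215); print('bar',len(g),g.mean(0),g.min(0),g.max(0))
    if len(g)>5:
        t=g[g[:,2]>.192]; print(' top',len(t),t.mean(0),cv2.minAreaRect((t[:,:2]*1000).astype(np.float32)))
    r=near(W,(.56,-.1),.17,.066,.078); print('rims',len(r))
    np.save(n+'rim.npy',r)
    # rim centre pixel guess for load pocket
    c,rr=(375,284) if n=='top' else (287,308)
    print('load px', W[rr-12:rr+13:3,c-12:c+13:3].reshape(-1,3)[::5])
    y=near(W,W[305,369] if n=='top' else W[320,268],.03,.003,.02); print('chevron',len(y),y.mean(0) if len(y) else 0)
E
```

```text
top
bottle body 161 [0.438  0.2342] [0.4373 0.2339 0.0214]
 cap 91 [0.4347 0.2332 0.1165] 0.12268627503998508
bar 212 [ 0.5569 -0.0938  0.1919] [ 0.5474 -0.1227  0.1681] [ 0.5699 -0.0646  0.2078]
 top 129 [ 0.5586 -0.0942  0.1992] ((559.91162109375, -94.45821380615234), (58.98468017578125, 14.9635009765625), 77.60564422607422)
rims 743
load px [[ 0.5    -0.0415  0.0277]
 [ 0.4893 -0.079   0.0723]
 [ 0.4907 -0.0501  0.0318]
 [ 0.4833 -0.0881  0.0669]
 [ 0.4818 -0.0587  0.0346]
 [ 0.4747 -0.0963  0.0697]
 [ 0.474  -0.0675  0.0343]
 [    nan     nan     nan]
 [ 0.4653 -0.076   0.0372]
 [ 0.4551 -0.0437  0.032 ]
 [ 0.4576 -0.0847  0.0365]
 [ 0.4458 -0.0521  0.037 ]
 [ 0.4401 -0.0897  0.07  ]
 [ 0.4372 -0.0605  0.0402]
 [ 0.4437 -0.1027  0.0308]
 [ 0.4341 -0.0707  0.0233]
 [ 0.4367 -0.1116  0.0279]]
chevron 227 [ 0.4114 -0.0653  0.0092]
side
bottle body 250 [0.4355 0.238 ] [0.4356 0.2363 0.0206]
 cap 64 [0.4362 0.233  0.1143] 0.12173756504270183
bar 170 [ 0.5585 -0.1023  0.1919] [ 0.5481 -0.124   0.1681] [ 0.57   -0.0665  0.2027]
 top 114 [ 0.5591 -0.0967  0.1979] ((559.303466796875, -94.75209045410156), (57.21392822265625, 13.701149940490723), 78.08187103271484)
rims 850
load px [[ 0.4254  0.0312 -0.0022]
 [ 0.4684 -0.0416  0.0711]
 [ 0.4337  0.0159  0.0011]
 [ 0.4755 -0.05    0.0679]
 [ 0.4441 -0.0515  0.062 ]
 [ 0.4827 -0.0598  0.0664]
 [ 0.451  -0.0503  0.0482]
 [ 0.4897 -0.0773  0.0736]
 [ 0.458  -0.0494  0.0346]
 [ 0.4241 -0.0222 -0.0042]
 [ 0.4653 -0.0553  0.0286]
 [ 0.4349 -0.0835  0.0532]
 [ 0.473  -0.1004  0.0679]
 [ 0.4422 -0.0949  0.0539]
 [ 0.4799 -0.0986  0.0535]
 [ 0.4489 -0.0948  0.0413]
 [ 0.4865 -0.1756  0.1326]]
chevron 170 [ 0.4088 -0.0647  0.0091]
```

```bash
python3 -m pendant '[[[-3,-2.5,0],-0.03],[[-7,-6,0],-0.06],[[-11,-9.5,0],-0.1],[[-15,-13,0],-0.14],[[-19,-16.5,0],-0.18],[[-23,-19.8,0],-0.22],[[-26.5,-22.6,0],-0.25],[[-28.65,-24.4,0],-0.25]]' 1 
python3 -m pendant '[[[0,0,0],0],[[0,0,0],0]]'
python3 - <<'E'
from fit import *
P=np.vstack([np.load('toprim.npy'),np.load('siderim.npy')])[:,:2]
def f(q):
    d=[np.hypot(P[:,0]-q[0]-.1*np.cos(q[2]+k*np.pi/3),P[:,1]-q[1]-.1*np.sin(q[2]+k*np.pi/3)) for k in range(6)]
    return np.min(d,0)-.029
for r in('toprim.npy','siderim.npy'):
    P=np.load(r)[:,:2]
    q=least_squares(f,[.5595,-.0945,2.93],loss='soft_l1',f_scale=.002).x
    print(q,q[:2]+.1*np.array([np.cos(q[2]),np.sin(q[2])]))
s=arm.state(); R=s['eef_rot']; p=s['tool_pos']
print(p,R)
print('bottle cm',R.T@(np.array([.4365,.2345,.068])-p)*100,'yaw',np.degrees(np.arctan2(R[1,1],R[0,1])))
E
```

```text
clock: 2.0
tool_pos: [0.4385, 0.2333, 0.2057]
eef_rot: [[-0.977, 0.213, 0.001], [0.213, 0.977, -0.0], [-0.001, -0.0, -1.0]]
ft_force: [-0.1, -0.0, 0.3]
width: 1.001
grasp_force: 0.0
clock: 2.25
tool_pos: [0.437, 0.2371, 0.2056]
eef_rot: [[-0.978, 0.209, -0.0], [0.209, 0.978, 0.001], [0.0, 0.001, -1.0]]
ft_force: [0.2, 0.6, -0.1]
width: 1.0
grasp_force: 0.0
[ 0.5607 -0.0946  2.9522] [ 0.4625 -0.0758]
[ 0.5596 -0.0915  2.9462] [ 0.4615 -0.072 ]
[0.437  0.2371 0.2056] [[-0.9779  0.2091 -0.0001]
 [ 0.2091  0.9779  0.001 ]
 [ 0.0003  0.001  -1.    ]]
bottle cm [-0.0123 -0.2795 13.7578] yaw 77.92758828325073
```

```bash
python3 -m pendant '[[[0,-0.1,2],0],[[0,-0.2,5],0],[[0,-0.25,8],0],[[0,-0.25,10.5],0],[[0,-0.25,12.5],0],[[0,-0.25,13.5],0],[[0,-0.25,13.7],0],[[0,-0.25,13.7],0]]' 1
python3 - <<'E'
from fit import *
s=arm.state();print(s['tool_pos'])
p=snap('side','s1.png');W=cloud(p);b=near(W,(.4365,.235),.03,.01,.05);print(len(b),circ(b,.022))
p=snap('top','t1.png')
a=cv2.imread('pics/s1.png')[130:280,200:400];b=cv2.imread('pics/t1.png')[200:350,160:360]
cv2.imwrite('pics/c1.png',cv2.resize(np.hstack([a,b]),(800,300)))
E
```

```text
clock: 3.25
tool_pos: [0.437, 0.234, 0.0689]
eef_rot: [[-0.978, 0.21, 0.001], [0.21, 0.978, 0.001], [-0.001, 0.001, -1.0]]
ft_force: [-1.1, -0.5, -0.2]
width: 0.997
grasp_force: 0.0
[0.437  0.234  0.0689]
117 [0.435  0.2372]
```

View pics/c1.png

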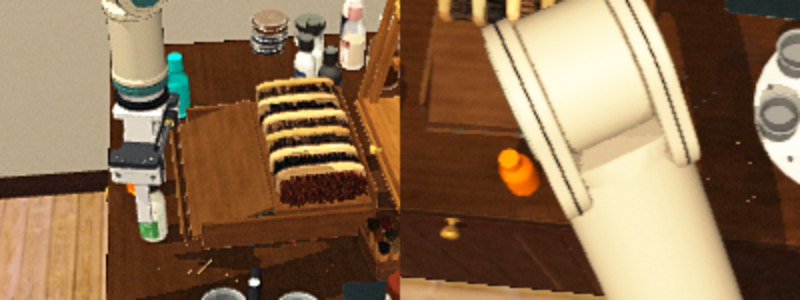

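The side crop shows the fingers straddling the green bottle at (150,215). The top view is blocked by the arm. Now close the gripper and lift.

```bash
python3 -m pendant '[[[0,0,0],0],[[0,0,0],0],[[0,0,0],0],[[0,0,0],0],[[0,0,0],0],[[0,0,0],0],[[0,0,0],0],[[0,0,0],0]]' 0.35 20
python3 -m pendant '[[[0,0,-0.5],0],[[0,0,-2],0],[[0,0,-4.5],0],[[0,0,-7],0],[[0,0,-9.5],0],[[0,0,-11.5],0],[[0,0,-12.5],0],[[0,0,-12.5],0]]'
python3 - <<'E'
from fit import *
s=arm.state();R=s['eef_rot'];print(s['tool_pos'],R.T@(np.array([.462,-.0737,s['tool_pos'][2]])-s['tool_pos'])*100)
p=snap('side');W=cloud(p);b=near(W,s['tool_pos'][:2],.035,s['tool_pos'][2]-.07,s['tool_pos'][2]-.012);print(len(b),circ(b,.022),b[:,2].min())
for h in (.01,.025,.04,.055):
    c=near(W,s['tool_pos'][:2],.035,s['tool_pos'][2]-.02-h,s['tool_pos'][2]-.005-h);print(circ(c,.022))
E
```

```text
clock: 4.35
tool_pos: [0.4371, 0.2338, 0.0686]
eef_rot: [[-0.978, 0.21, 0.001], [0.21, 0.978, 0.001], [-0.0, 0.001, -1.0]]
ft_force: [0.3, 1.4, 1.3]
width: 0.467
grasp_force: 20.0
clock: 5.35
tool_pos: [0.4371, 0.2334, 0.1942]
eef_rot: [[-0.978, 0.21, 0.001], [0.21, 0.978, 0.001], [-0.001, 0.001, -1.0]]
ft_force: [-0.2, 0.4, -1.3]
width: 0.469
grasp_force: 20.0
[0.4371 0.2334 0.1942] [ -8.8994 -29.4974  -0.0163]
233 [0.4351 0.2349] 0.12596830374060863
[0.4349 0.235 ]
[0.4352 0.2345]
[0.4348 0.2348]
[0.4363 0.2357]
```

```bash
python3 -m pendant '[[[-0.6,-2,0],0],[[-1.8,-6,0],0],[[-3.2,-10.5,0],0],[[-4.6,-15,0],0],[[-6,-19.8,0],0],[[-7.3,-24,0],0],[[-8.3,-27.3,0],0],[[-9,-29.6,0],0]]'
python3 -m pendant '[[[0,0,0],0],[[0,0,0],0],[[0,0,0],0]]'
python3 - <<'E'
from fit import *
s=arm.state();t=s['tool_pos'];print(t)
p=snap('side','s2.png');W=cloud(p)
P=near(W,(.56,-.094),.17,.066,.078)[:,:2]
def f(q):
    d=[np.hypot(P[:,0]-q[0]-.1*np.cos(q[2]+k*np.pi/3),P[:,1]-q[1]-.1*np.sin(q[2]+k*np.pi/3)) for k in range(6)]
    return np.min(d,0)-.029
q=least_squares(f,[.5595,-.0945,2.93],loss='soft_l1',f_scale=.002).x
print(len(P),q,q[:2]+.1*np.array([np.cos(q[2]),np.sin(q[2])]))
L=near(W,(.462,-.074),.04,.066,.078);print('local',len(L),circ(L,.029))
for h in (.01,.025,.04):
    c=near(W,t[:2],.035,t[2]-.02-h,t[2]-.005-h);print(len(c),circ(c,.022))
p=snap('top','t2.png')
a=cv2.imread('pics/s2.png')[200:350,200:400];b=cv2.imread('pics/t2.png')[200:350,290:490]
cv2.imwrite('pics/c2.png',cv2.resize(np.hstack([a,b]),(800,300)))
E
```

```text
clock: 6.4
tool_pos: [0.4617, -0.0768, 0.1925]
eef_rot: [[-0.977, 0.212, -0.002], [0.212, 0.977, -0.0], [0.002, -0.001, -1.0]]
ft_force: [-0.8, -0.1, -1.5]
width: 0.468
grasp_force: 20.0
clock: 6.78
tool_pos: [0.4624, -0.0734, 0.1932]
eef_rot: [[-0.978, 0.208, -0.001], [0.208, 0.978, 0.001], [0.001, 0.001, -1.0]]
ft_force: [-0.7, 0.4, -1.1]
width: 0.466
grasp_force: 20.0
[ 0.4624 -0.0734  0.1932]
843 [ 0.5598 -0.0916  2.9471] [ 0.4617 -0.0723]
local 132 [ 0.4616 -0.0732]
83 [ 0.4602 -0.0724]
78 [ 0.46   -0.0723]
69 [ 0.4602 -0.072 ]
```

View pics/c2.png

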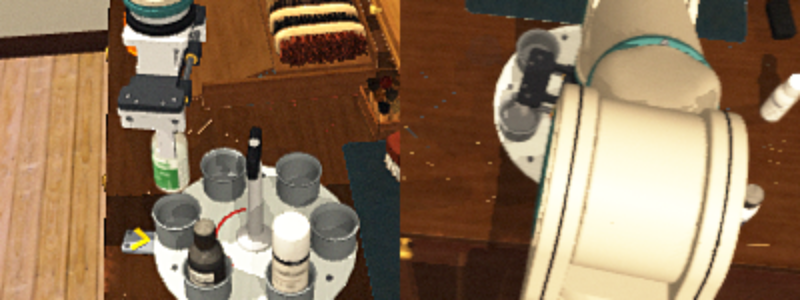

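The side crop shows the bottle hanging upright, above and behind the loading pocket at (177,220), with the pointer at (140,240). The measured offset is about 1.5 mm.

```bash
python3 -m pendant '[[[-0.1,0,1],0],[[-0.17,-0.07,2.5],0],[[-0.17,-0.07,4],0],[[-0.17,-0.07,5],0],[[-0.17,-0.07,5.7],0],[[-0.17,-0.07,6.4],0],[[-0.17,-0.07,7],0],[[-0.17,-0.07,7.5],0]]'
python3 -m pendant '[[[0,0,0.2],0],[[0,0,0.4],0],[[0,0,0.6],0],[[0,0,0.8],0],[[0,0,1.0],0],[[0,0,1.2],0],[[0,0,1.4],0],[[0,0,1.4],0]]'
```

```text
clock: 7.88
tool_pos: [0.4642, -0.076, 0.1182]
eef_rot: [[-0.978, 0.21, 0.0], [0.21, 0.978, 0.0], [-0.0, 0.0, -1.0]]
ft_force: [-0.9, 0.7, -2.3]
width: 0.464
grasp_force: 20.0
clock: 8.88
tool_pos: [0.464, -0.076, 0.1043]
eef_rot: [[-0.978, 0.21, -0.0], [0.21, 0.978, 0.0], [0.0, -0.0, -1.0]]
ft_force: [-0.7, 0.1, -0.8]
width: 0.466
grasp_force: 20.0
```

```bash
python3 -m pendant '[[[0,0,0.1],0],[[0,0,0.2],0],[[0,0,0.25],0],[[0,0,0.25],0]]'
python3 -m pendant '[[[0,0,0.05],0],[[0,0,0.1],0],[[0,0,0.1],0]]'
```

```text
clock: 9.38
tool_pos: [0.4641, -0.0759, 0.1019]
eef_rot: [[-0.978, 0.21, -0.0], [0.21, 0.978, 0.0], [0.0, 0.0, -1.0]]
ft_force: [0.5, -0.3, -1.0]
width: 0.467
grasp_force: 20.0
clock: 9.75
tool_pos: [0.4641, -0.0759, 0.1009]
eef_rot: [[-0.978, 0.21, -0.0], [0.21, 0.978, 0.0], [0.0, 0.0, -1.0]]
ft_force: [0.8, -0.1, -2.0]
width: 0.465
grasp_force: 20.0
```

```bash
python3 -m pendant '[[[0,0,0.05],0],[[0,0,0.1],0],[[0,0,0.1],0]]'
```

```text
clock: 10.12
tool_pos: [0.4643, -0.0759, 0.1004]
eef_rot: [[-0.978, 0.21, 0.0], [0.21, 0.978, -0.0], [-0.0, 0.0, -1.0]]
ft_force: [-1.4, 0.0, 5.0]
width: 0.464
grasp_force: 20.0
```

Floor contact at the expected height (5 N). Release and lift straight up.

```bash
python3 -m pendant '[[[0,0,0],0],[[0,0,0],0],[[0,0,0],0],[[0,0,0],0],[[0,0,0],0]]' 0.75
python3 -m pendant '[[[0,0,-1],0],[[0,0,-2.5],0],[[0,0,-4.5],0],[[0,0,-7],0],[[0,0,-9.5],0],[[0,0,-12],0],[[0,0,-14],0],[[0,0,-14],0]]'
python3 - <<'E'
from fit import *
s=arm.state();t=s['tool_pos'];R=s['eef_rot'];print(t,s['joint_positions'])
p=snap('side','s3.png');W=cloud(p)
P=near(W,(.56,-.094),.17,.066,.078)[:,:2]
for z0,z1 in((.08,.1),(.1,.12),(.145,.16)):
    c=near(W,(.462,-.074),.035,z0,z1);print(len(c),circ(c,.022) if len(c)>4 else 0,c[:,2].max() if len(c) else 0)
g=near(W,(.56,-.095),.045,.19,.205);print(len(g),cv2.minAreaRect((g[:,:2]*1000).astype(np.float32)) if len(g) else 0)
print('to axis cm',R.T@(np.array([.56,-.0945,t[2]])-t)*100,'yaw',np.degrees(np.arctan2(R[1,1],R[0,1])))
a=cv2.imread('pics/s3.png')[200:350,200:400]
cv2.imwrite('pics/c3.png',cv2.resize(a,(800,600)))
E
```

```text
clock: 10.75
tool_pos: [0.4641, -0.0759, 0.0999]
eef_rot: [[-0.978, 0.21, -0.0], [0.21, 0.978, 0.0], [0.0, 0.0, -1.0]]
ft_force: [1.3, 0.5, -0.5]
width: 0.75
grasp_force: 0.0
clock: 11.75
tool_pos: [0.4651, -0.0761, 0.2416]
eef_rot: [[-0.978, 0.21, 0.004], [0.21, 0.978, -0.0], [-0.004, 0.0, -1.0]]
ft_force: [-0.1, 0.1, 0.5]
width: 0.752
grasp_force: 0.0
[ 0.4651 -0.0761  0.2416] [ 0.0858  0.3256  0.0224  1.954  -0.0095  0.8584  1.472 ]
108 [ 0.4622 -0.0746] 0.09994223295772464
144 [ 0.4623 -0.0689] 0.11944101804424456
71 [ 0.4815 -0.0829] 0.15264132948351272
119 ((559.3674926757812, -92.8587875366211), (59.7926025390625, 14.16403865814209), 79.2887954711914)
to axis cm [-9.6626  0.1965  0.0366] yaw 77.85897219910186
```

View pics/c3.png

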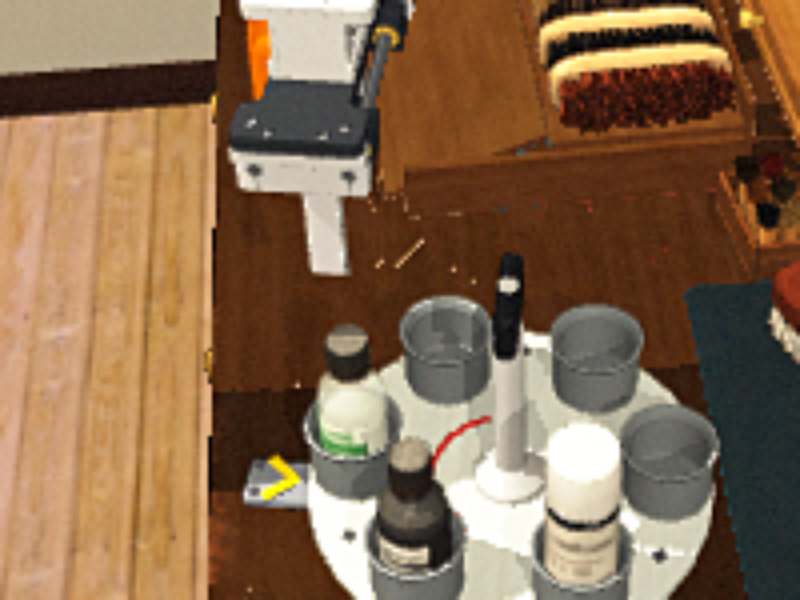

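The side crop shows the green bottle seated at (350,410) with its underside in the pocket, and the bar at (510,305). Next go over the bar, turning the fingers across its thickness.

```bash
python3 -m pendant '[[[-0.5,0,0],0.15],[[-1.5,0,0],0.32],[[-3,0.05,0],0.5],[[-4.5,0.1,0],0.68],[[-6,0.1,0],0.86],[[-7.5,0.15,0],1.04],[[-8.8,0.2,0],1.22],[[-9.7,0.2,0],1.39]]'
python3 -m pendant '[[[0,0,0],0.1],[[0,0,0],0.17],[[0,0,0],0.17],[[0,0,0],0.17]]'
python3 - <<'E'
from fit import *
s=arm.state();t=s['tool_pos'];R=s['eef_rot'];print(t,s['joint_positions'],s['width'])
print('to axis cm',R.T@(np.array([.5603,-.0943,.17])-t)*100,'yaw',np.degrees(np.arctan2(R[1,1],R[0,1])))
p=snap('side','s4.png');W=cloud(p)
g=near(W,(.56,-.095),.045,.185,.205);print(len(g),cv2.minAreaRect((g[:,:2]*1000).astype(np.float32)) if len(g) else 0)
f=near(W,t[:2],.08,t[2]-.004,t[2]+.02);print(len(f),f.min(0),f.max(0))
E
```

```text
clock: 12.8
tool_pos: [0.5591, -0.0943, 0.2385]
eef_rot: [[0.037, 0.999, -0.002], [0.999, -0.037, -0.0], [-0.0, -0.002, -1.0]]
ft_force: [0.8, -0.5, -1.6]
width: 0.747
grasp_force: 0.0
clock: 13.3
tool_pos: [0.5589, -0.0943, 0.2393]
eef_rot: [[0.199, 0.98, -0.001], [0.98, -0.199, 0.0], [-0.0, -0.001, -1.0]]
ft_force: [-0.3, -0.1, -1.1]
width: 0.754
grasp_force: 0.0
[ 0.5589 -0.0943  0.2393] [-0.1569  0.4997  0.4196  1.7193 -0.2379  0.9743  0.1521] 0.753767085461793
to axis cm [0.0284 0.1414 6.9339] yaw -11.450401478927729
130 ((559.1094970703125, -94.60199737548828), (60.59714889526367, 14.216531753540039), 79.44915008544922)
68 [ 0.5127 -0.1147  0.2378] [ 0.6086 -0.0771  0.2593]
```

```bash
python3 -m pendant '[[[0,0.1,1],-0.01],[[0,0.1,2.5],-0.01],[[0,0.1,4],-0.01],[[0,0.1,5.3],-0.01],[[0,0.1,6.2],-0.01],[[0,0.1,6.8],-0.01],[[0,0.1,6.9],-0.01],[[0,0.1,6.9],-0.01]]'
python3 -m pendant '[[[0,0,0],0],[[0,0,0],0],[[0,0,0],0],[[0,0,0],0],[[0,0,0],0],[[0,0,0],0],[[0,0,0],0],[[0,0,0],0]]' 0.05 40
python3 - <<'E'
from fit import *
s=arm.state();R=s['eef_rot'];print(s['tool_pos'],'yaw',np.degrees(np.arctan2(R[1,1],R[0,1])),s['wrist_torque'])
E
```

```text
clock: 14.35
tool_pos: [0.5606, -0.0947, 0.1712]
eef_rot: [[0.19, 0.982, 0.001], [0.982, -0.19, -0.0], [0.0, 0.001, -1.0]]
ft_force: [-0.1, 0.2, -0.1]
width: 0.745
grasp_force: 0.0
clock: 15.35
tool_pos: [0.5578, -0.0941, 0.1707]
eef_rot: [[0.19, 0.982, -0.005], [0.982, -0.19, 0.001], [0.0, -0.005, -1.0]]
ft_force: [-5.1, 2.0, 4.0]
width: 0.145
grasp_force: 40.0
[ 0.5578 -0.0941  0.1707] yaw -10.955047802382532 [0.1209 1.1139 0.0125]
```

```bash
python3 -m pendant '[[[0,-0.1,0],0],[[0,-0.25,0],-0.01],[[0,-0.25,0],-0.03],[[0,-0.25,0],-0.06],[[0,-0.25,0],-0.1],[[0,-0.25,0],-0.14],[[0,-0.25,0],-0.18],[[0,-0.25,0],-0.22]]'
python3 - <<'E'
from fit import *
s=arm.state();R=s['eef_rot'];print(s['tool_pos'],'yaw',np.degrees(np.arctan2(R[1,1],R[0,1])),s['wrist_torque'])
p=snap('side','s5.png');W=cloud(p)
P=near(W,(.56,-.094),.17,.066,.078)[:,:2]
def f(q):
    d=[np.hypot(P[:,0]-q[0]-.1*np.cos(q[2]+k*np.pi/3),P[:,1]-q[1]-.1*np.sin(q[2]+k*np.pi/3)) for k in range(6)]
    return np.min(d,0)-.029
q=least_squares(f,[.5595,-.0945,3.1],loss='soft_l1',f_scale=.002).x
print(q,'wheel',q[2]-2.947)
E
```

```text
clock: 16.35
tool_pos: [0.5584, -0.0941, 0.1708]
eef_rot: [[-0.032, 1.0, 0.001], [1.0, 0.032, -0.0], [-0.0, 0.001, -1.0]]
ft_force: [3.6, -0.9, -7.3]
width: 0.148
grasp_force: 40.0
[ 0.5584 -0.0941  0.1708] yaw 1.8066439166317443 [-0.1554 -0.344  -0.3126]
[ 0.5598 -0.0907  3.1604] wheel 0.2133765329009849
```

```bash
python3 -m pendant '[[[0,0,0],-0.04],[[0,0,0],-0.09],[[0,0,0],-0.14],[[0,0,0],-0.19],[[0,0,0],-0.24],[[0,0,0],-0.29],[[0,0,0],-0.34],[[0,0,0],-0.39]]'
python3 -m pendant '[[[0,0,0],-0.05],[[0,0,0],-0.1],[[0,0,0],-0.15],[[0,0,0],-0.2],[[0,0,0],-0.25],[[0,0,0],-0.29],[[0,0,0],-0.32],[[0,0,0],-0.34]]'
python3 - <<'E'
from fit import *
s=arm.state();R=s['eef_rot'];print(s['tool_pos'],'yaw',np.degrees(np.arctan2(R[1,1],R[0,1])),s['wrist_torque'],s['joint_positions'])
p=snap('side','s6.png');W=cloud(p)
P=near(W,(.56,-.094),.17,.066,.078)[:,:2]
def f(q):
    d=[np.hypot(P[:,0]-q[0]-.1*np.cos(q[2]+k*np.pi/3),P[:,1]-q[1]-.1*np.sin(q[2]+k*np.pi/3)) for k in range(6)]
    return np.min(d,0)-.029
q=least_squares(f,[.5595,-.0945,3.9],loss='soft_l1',f_scale=.002).x
print(q,'wheel',q[2]-2.947)
E
```

```text
clock: 17.4
tool_pos: [0.5593, -0.0939, 0.1707]
eef_rot: [[-0.41, 0.912, 0.002], [0.912, 0.41, -0.0], [-0.001, 0.002, -1.0]]
ft_force: [6.6, -0.7, -11.6]
width: 0.147
grasp_force: 40.0
clock: 18.4
tool_pos: [0.5601, -0.0934, 0.1708]
eef_rot: [[-0.691, 0.723, 0.004], [0.723, 0.691, 0.0], [-0.003, 0.003, -1.0]]
ft_force: [7.3, 1.4, -11.7]
width: 0.145
grasp_force: 40.0
[ 0.5601 -0.0934  0.1708] yaw 43.71250473695037 [ 0.0298 -1.1791  0.0374] [ 0.0465  0.5518  0.1061  1.7955 -0.0786  0.7946  0.9547]
[ 0.5597 -0.0908  3.9103] wheel 0.9632532715248368
```

```bash
python3 -m pendant '[[[0,0,0],-0.02],[[0,0,0],-0.04],[[0,0,0],-0.06],[[0,0,0],-0.075],[[0,0,0],-0.08],[[0,0,0],-0.08],[[0,0,0],-0.08],[[0,0,0],-0.08]]'
python3 -m pendant '[[[0,0,0],0],[[0,0,0],0],[[0,0,0],0],[[0,0,0],0]]' - 6
python3 - <<'E'
from fit import *
s=arm.state();R=s['eef_rot'];print('yaw',np.degrees(np.arctan2(R[1,1],R[0,1])),s['wrist_torque'])
E
python3 -m pendant '[[[0,0,0],0],[[0,0,0],0],[[0,0,0],0],[[0,0,0],0],[[0,0,0],0],[[0,0,0],0]]' 0.6
python3 -m pendant '[[[0,0,-1],0],[[0,0,-2.5],0],[[0,0,-4.5],0],[[0,0,-7],0],[[0,0,-9],0],[[0,0,-10],0],[[0,0,-10],0],[[0,0,-10],0]]'
python3 - <<'E'
from fit import *
s=arm.state();print(s['tool_pos'])
p=snap('side','s7.png');W=cloud(p)
P=near(W,(.56,-.094),.17,.066,.078)[:,:2]
def f(q):
    d=[np.hypot(P[:,0]-q[0]-.1*np.cos(q[2]+k*np.pi/3),P[:,1]-q[1]-.1*np.sin(q[2]+k*np.pi/3)) for k in range(6)]
    return np.min(d,0)-.029
q=least_squares(f,[.5595,-.0945,3.95],loss='soft_l1',f_scale=.002).x
print(q,'wheel',q[2]-2.947)
g=near(W,(.56,-.094),.045,.185,.205);print(len(g),cv2.minAreaRect((g[:,:2]*1000).astype(np.float32)))
cv2.imwrite('pics/c7.png',cv2.resize(cv2.imread('pics/s7.png')[200:350,200:400],(800,600)))
E
```

```text
clock: 19.45
tool_pos: [0.5602, -0.0933, 0.1708]
eef_rot: [[-0.746, 0.666, 0.004], [0.666, 0.746, 0.0], [-0.003, 0.003, -1.0]]
ft_force: [8.4, 0.7, -11.6]
width: 0.144
grasp_force: 40.0
clock: 19.95
tool_pos: [0.5599, -0.093, 0.1711]
eef_rot: [[-0.746, 0.666, 0.004], [0.666, 0.746, 0.001], [-0.002, 0.003, -1.0]]
ft_force: [6.5, 2.2, -9.6]
width: 0.151
grasp_force: 6.0
yaw 48.24613372817205 [ 0.3213 -1.2546  0.0083]
clock: 20.7
tool_pos: [0.5578, -0.0941, 0.171]
eef_rot: [[-0.744, 0.668, -0.0], [0.668, 0.744, 0.0], [0.0, -0.0, -1.0]]
ft_force: [0.2, -0.4, -0.1]
width: 0.597
grasp_force: 0.0
clock: 21.7
tool_pos: [0.5574, -0.094, 0.2704]
eef_rot: [[-0.744, 0.668, -0.001], [0.668, 0.744, 0.0], [0.001, -0.001, -1.0]]
ft_force: [0.8, -0.4, 0.8]
width: 0.601
grasp_force: 0.0
[ 0.5574 -0.094   0.2704]
[ 0.5599 -0.0908  3.9886] wheel 1.0416416090560516
180 ((559.2649536132812, -93.83149719238281), (15.789198875427246, 59.02830123901367), 49.53801727294922)
```

View pics/c7.png

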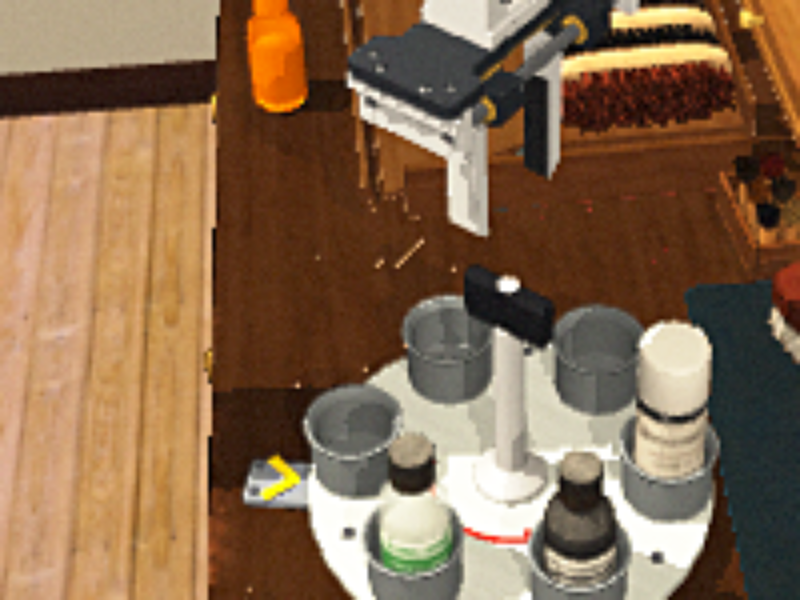

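The crop shows the wheel one click on. Green (415,530), black (580,520) and spray can (672,420) are seated, an empty pocket is at the pointer, and the gripper is clear. Let it settle, check once more and hand in.

```bash
python3 -m pendant '[[[0,0,-1],0],[[0,0,-2],0],[[0,0,-2],0],[[0,0,-2],0],[[0,0,-2],0],[[0,0,-2],0],[[0,0,-2],0],[[0,0,-2],0]]'
python3 - <<'E'
from fit import *
W=cloud(snap('side'))
P=near(W,(.56,-.094),.17,.066,.078)[:,:2]
def f(q):
    d=[np.hypot(P[:,0]-q[0]-.1*np.cos(q[2]+k*np.pi/3),P[:,1]-q[1]-.1*np.sin(q[2]+k*np.pi/3)) for k in range(6)]
    return np.min(d,0)-.029
q=least_squares(f,[.5595,-.0945,3.95],loss='soft_l1',f_scale=.002).x
print('wheel',q[2]-2.947)
if abs(q[2]-2.947-1.047)<.03: print(arm.close_job())
E
```

```text
clock: 22.75
tool_pos: [0.5578, -0.0941, 0.2909]
eef_rot: [[-0.744, 0.668, -0.0], [0.668, 0.744, 0.0], [0.0, -0.0, -1.0]]
ft_force: [-0.6, -0.1, 0.3]
width: 0.602
grasp_force: 0.0
wheel 1.0426434561999187
the job is handed in; nothing more can be done
None
```

The green-labelled bottle is seated in the loading pocket and the wheel rests one click counter-clockwise (measured 1.043 rad against 1.047) with all three bottles seated; the two bystander bottles were left untouched, and the job was handed in at about 23 s of the 64 s allowed.

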